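Close the flip caps along a tube block

ROBOT

A 7-joint arm with a two-finger parallel gripper is mounted at the origin on a cart in front of the work surface, level with it; the furniture and walls round the work are solid. World frame = base frame: x ahead of the robot, y to its left, z up, the work surface at z = 0. Lengths are in mm, angles in rad, forces in N, time in s.
With the tool pointing down it reaches from about 400 to 900 mm from the base axis. Payload 5.6 kg.
Tool frame: the origin (TCP) lies at the very end of the fingers, on their centre line; the grasp point (between the pads) lies arm.pinch_z behind it (arm.pinch_z is the distance from the TCP to the grasp point, in mm); z points along the fingers, y is the direction in which the jaws open and shut (so a half turn about z gives the same grasp; the last joint's range is limited). The gripper opens to 92 mm and grips with 3 to 60 N. Pads are 20 mm wide; open, the fingers measure 128 mm over their backs; the gripper's body (75 mm by 189 mm) begins 69 mm behind the grasp point.
Start: joints at [-1.34, 0.468, -0.012, 1.603, 0.006, 1.071, -0.056], TCP at [175.796, 625.783, 214.592] pointing down, gripper open.
Joint ranges: [-2.53, 2.53], [-0.31, 2.02], [-1.57, 1.55], [0.28, 2.44], [-1.29, 4.43], [0.15, 1.84], [-2.92, 2.92]. Speed limits (rad/s): [2.57, 2.57, 3.14, 3.14, 3.14, 3.14, 3.14].

INTERFACE

Orientations are given as a unit quaternion [x, y, z, w].
In Python, from plant import arm gives the robot as it stands.
- The arm moves only by the tool move_arm, never from a script. Its argument "moves" is a list of rows, each a list of 3 entries, a list of its own where there are three numbers: the turn, a rotation vector about the tool's x, y, z in rad, then the shift along the tool's x, y, z in mm, then the closure, from 0 (fully open) to 1 (shut). A call has 1 to 12 rows; each row shifts and turns the commanded pose from where the row before left it, along the tool's axes as they then stand; what a row does not reach is not made up. A row lasts 1/12 s, in which the tool goes at most 41.7 mm and 7.16 degrees, less where a joint would pass 70% of its speed; a pose out of reach is approached as far as the arm can. A call with a gripper value outside its range is refused whole. The fingers move at their own pace and stop on an object; the grip force is fixed at half the most. Time passes only in rows, so rows that do not move let the fingers close. It gives the time, the measured TCP pose, the force and the opening at its end, in the units of the state.
- arm.sense(): the state, without advancing time (a new reading comes with each control period).
- arm.grab_frame(name): name is "side" or "top"; returns the picture (480x640x3 uint8, red, green, blue); there is no depth.
- arm.camera_model(name): a dict with "K" (3x3 intrinsics, pixels), "extrinsics" (4x4, takes a point from world to camera coordinates). Camera axes: x right, y down, z forward; pixel columns grow to the right and rows downward; lengths in mm; the calibration is good to about 2 mm. A picture is of the moment at which its call begins. camera_model takes no time and is no camera call.
- arm.close_job(): hands the job in, once; it reports no verdict.
The state is a dict: "time_s": time; "q": joint angles; "joint_velocities": joint speeds; "joint_torque": joint torques, N m; "tool_pos": TCP position; "eef_rot": TCP orientation; "contact_force": force on the tool from outside, world axes, zero at the start; "wrist_torque": the same for the moment, N m; "finger_gap": finger opening in mm.
Only numpy, scipy, OpenCV 4.12 (cv2) and the standard library are available. Lean on these libraries where they do the work, as an engineer would, in place of code of your own. Each camera call takes 0.05 s, during which the arm holds its last target.

TASK

The samples in the metal tube block are ready for the fridge: with the fingertips, work along the row starting at the end with the empty hole, and one after another tip each of the four flip caps over onto its tube and press it down gently until its plug is fully home. Nothing is to be picked up: leave the block standing in its place and the other things on the table alone.

Things in the scene. Friction and masses are not known exactly. Their poses are not given: they have to be found in the camera images.
- cold_block: loose aluminium tube block, 58 (x) x 204 (y) x 49 (z) mm, 1.5 kg, on rubber; origin at the centre of its underside, z up. Five bores along its y axis at y = +68 (empty), +34, 0, -34, -68 mm (tubes 1 to 4, fixed in it, rims 20 mm across, 62 mm above the table). Each cap, a 21 mm disc with a small tab, is hinged on the +y side of its tube and folds over towards -y
- mouth_1 (a point): centre of the mouth of tube 1, on the tube's axis at rim height (62 mm above the table), fixed in the block
- mouth_2 (a point): centre of the mouth of tube 2, on the tube's axis at rim height (62 mm above the table), fixed in the block
- mouth_3 (a point): centre of the mouth of tube 3, on the tube's axis at rim height (62 mm above the table), fixed in the block
- mouth_4 (a point): centre of the mouth of tube 4, on the tube's axis at rim height (62 mm above the table), fixed in the block
- cap_1 (a joint): flip cap of tube 1 (blue), hinge angle: 0 = folded level over its tube, 1.57 = upright, 1.95 = stop. Hinge line parallel to the block's x axis, 13.5 mm to +y of the tube's axis, 1 mm above the rim (5 mm while the plug is proud); the tab reaches 29 mm from it. It stays where it is left and turns under about 0.012 N m (1 N or less on the cap).
- cap_2 (a joint): flip cap of tube 2 (orange), hinge angle: 0 = folded level over its tube, 1.57 = upright, 1.95 = stop. Hinge line parallel to the block's x axis, 13.5 mm to +y of the tube's axis, 1 mm above the rim (5 mm while the plug is proud); the tab reaches 29 mm from it. It stays where it is left and turns under about 0.012 N m (1 N or less on the cap).
- cap_3 (a joint): flip cap of tube 3 (blue), hinge angle: 0 = folded level over its tube, 1.57 = upright, 1.95 = stop. Hinge line parallel to the block's x axis, 13.5 mm to +y of the tube's axis, 1 mm above the rim (5 mm while the plug is proud); the tab reaches 29 mm from it. It stays where it is left and turns under about 0.012 N m (1 N or less on the cap).
- cap_4 (a joint): flip cap of tube 4 (orange), hinge angle: 0 = folded level over its tube, 1.57 = upright, 1.95 = stop. Hinge line parallel to the block's x axis, 13.5 mm to +y of the tube's axis, 1 mm above the rim (5 mm while the plug is proud); the tab reaches 29 mm from it. It stays where it is left and turns under about 0.012 N m (1 N or less on the cap).
- seat_1 (a joint): how far the plug of cap 1 stands proud of home: 0.004 at the start, 0 = fully home (stop). Moves straight down by 4 mm under about 4 to 6 N on the folded cap, and stays. Top of the folded cap: 65 mm above the table when home, 69 mm when proud.
- seat_2 (a joint): how far the plug of cap 2 stands proud of home: 0.004 at the start, 0 = fully home (stop). Moves straight down by 4 mm under about 4 to 6 N on the folded cap, and stays. Top of the folded cap: 65 mm above the table when home, 69 mm when proud.
- seat_3 (a joint): how far the plug of cap 3 stands proud of home: 0.004 at the start, 0 = fully home (stop). Moves straight down by 4 mm under about 4 to 6 N on the folded cap, and stays. Top of the folded cap: 65 mm above the table when home, 69 mm when proud.
- seat_4 (a joint): how far the plug of cap 4 stands proud of home: 0.004 at the start, 0 = fully home (stop). Moves straight down by 4 mm under about 4 to 6 N on the folded cap, and stays. Top of the folded cap: 65 mm above the table when home, 69 mm when proud.
- dish_open: open round clear dish with seeds, 92 mm across, 16 mm high; bystander, leave it alone; origin at the centre of its underside
- dropper_iodine: small brown dropper bottle with an orange bulb, 36 mm across, 99 mm high; bystander, leave it alone; origin at the centre of its underside
- beaker_100: small clear beaker, 56 mm across, 70 mm high; bystander, leave it alone; origin at the centre of its underside
- coverslip_box: small blue box with a white lid, 33 x 33 x 16 mm; bystander, leave it alone; origin at the centre of its underside
- pipette: dropping pipette with a red bulb, lying, 136 mm long, 13 mm thick; bystander, leave it alone; origin at the centre of its underside
- marker: white marker pen with a blue cap, lying, 135 mm long, 17 mm thick; bystander, leave it alone; origin at the centre of its underside

How it is judged:
By the outcome, as a careful person would: the job done as asked, in the order asked, and still so for the second after the job is handed in, with the robot touching nothing.
It also fails if it takes over 48 s, if anything falls off the work surface, if the arm or the gripper's body presses on something with over 40 N, if the wrist force passes 120 N, or if a joint passes its speed limit or range.

## Working session

There is one attempt and no reset: what is moved stays moved. The work goes in short steps, Python scripts to look and compute and a tool call to move; the robot and the scene stay as the last step left them, time stands still between calls to the robot, and variables do not carry over. Pictures are saved under pics/ and viewed, and the job is handed in when it is done.

Besides the shell and the picture viewer there is one more tool, called after "Request:" in YAML: its name, and indented under it one key for each argument. move_arm: Moves the arm, as the interface text tells. Its arguments: {"type":"object","properties":{"moves":{"type":"array","items":{"type":"array"}}},"required":["moves"]}

```bash
ls; mkdir -p pics
python3 - <<'E'
from plant import arm
import cv2
for n in("side","top"):
    im=arm.grab_frame(n); cv2.imwrite(f"pics/{n}0.png",im[:,:,::-1])
    m=arm.camera_model(n);print(n,m["K"],m["extrinsics"])
s=arm.sense();print(s,arm.pinch_z)
E
```

```text
pics
side [[560.97743822   0.         322.18437388]
 [  0.         560.97743822 235.85445892]
 [  0.           0.           1.        ]] [[-9.77597613e-01  2.10422280e-01 -5.03692040e-03  5.57961430e+02]
 [ 1.85930938e-01  8.52102758e-01 -4.89234684e-01 -4.00265492e+01]
 [-9.86539040e-02 -4.79211179e-01 -8.72137634e-01  1.28676070e+03]
 [ 0.00000000e+00  0.00000000e+00  0.00000000e+00  1.00000000e+00]]
top [[485.55014821   0.         329.69290271]
 [  0.         485.55014821 238.18402589]
 [  0.           0.           1.        ]] [[-2.64723130e-03 -9.99888821e-01 -1.46743675e-02 -1.79657122e+01]
 [-9.98663394e-01  3.40088446e-03 -5.15738319e-02  5.57952087e+02]
 [ 5.16180038e-02  1.45182258e-02 -9.98561367e-01  9.74203439e+02]
 [ 0.00000000e+00  0.00000000e+00  0.00000000e+00  1.00000000e+00]]
{'time_s': 0.1, 'q': array([-1.33999835,  0.46830388, -0.0115862 ,  1.60352615,  0.00601064,
        1.07137309, -0.0562918 ]), 'joint_velocities': array([ 7.77818014e-04, -2.73355071e-03,  1.17700256e-03, -2.63054333e-03,
        1.00157948e-03, -3.57128899e-04,  9.67386932e-05]), 'joint_torque': array([ 1.07447311e-03, -5.21641552e+01, -1.24948742e-02, -2.44365066e+01,
       -5.68226818e-02,  1.41347788e-02,  4.95366214e-05]), 'tool_pos': array([175.69129696, 625.26895852, 213.72823101]), 'eef_rot': array([ 1.36504429e-01,  9.90639147e-01, -7.87116564e-04, -4.23746340e-05]), 'contact_force': array([ 0.5875998 ,  0.08152201, -0.17197033]), 'wrist_torque': array([ 0.01012708, -0.02637788, -0.01855497]), 'finger_gap': 92.11716316065484} 18.700000000000003
```

View pics/side0.png

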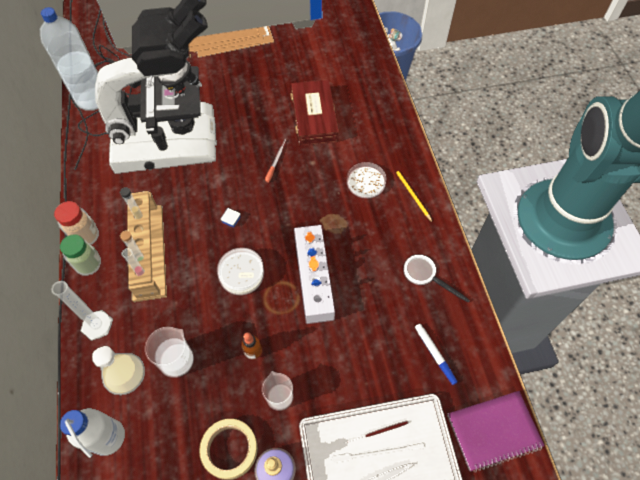

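View pics/top0.png

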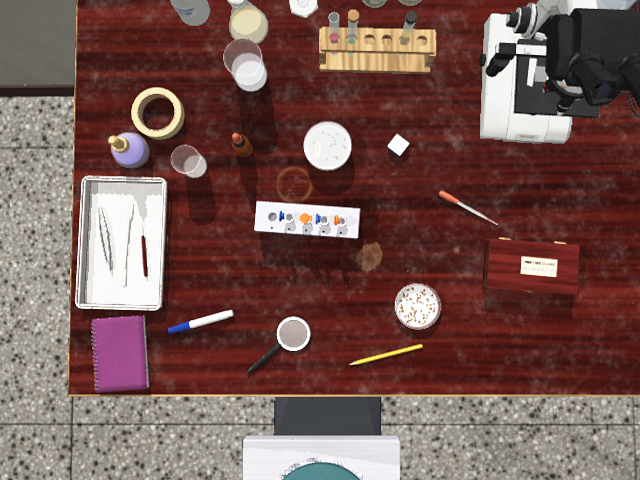

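Run:
```python
import cv2
a=cv2.imread("pics/top0.png")[190:250,245:370];cv2.imwrite("pics/topz.png",cv2.resize(a,None,fx=6,fy=6,interpolation=cv2.INTER_CUBIC))
a=cv2.imread("pics/side0.png")[215:330,280:350];cv2.imwrite("pics/sidez.png",cv2.resize(a,None,fx=5,fy=5,interpolation=cv2.INTER_CUBIC))
```

```text
(no output)
```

View pics/topz.png

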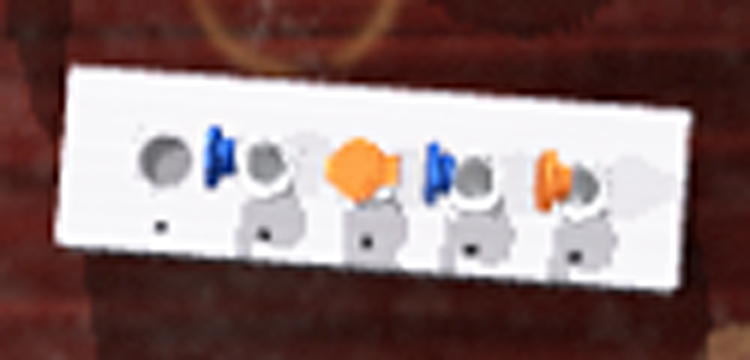

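View pics/sidez.png

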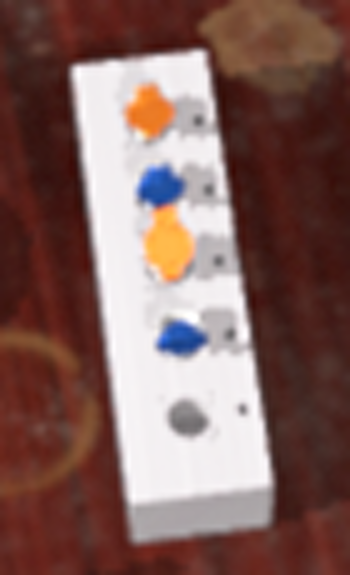

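```bash
cat > h.py <<'E'
import numpy as np,cv2
from plant import arm
def ray(n,uv,z):
    m=arm.camera_model(n);K=np.array(m["K"]);T=np.array(m["extrinsics"]);R=T[:3,:3];c=-R.T@T[:3,3]
    d=R.T@np.linalg.inv(K)@np.array([uv[0],uv[1],1.]);return c+d*(z-c[2])/d[2]
def proj(n,p):
    m=arm.camera_model(n);T=np.array(m["extrinsics"]);q=np.array(m["K"])@(T[:3,:3]@np.asarray(p,float)+T[:3,3]);return q[:2]/q[2]
E
python3 - <<'E'
from h import *
for n,roi in(("top",(190,250,245,370)),("side",(215,330,280,350))):
    im=cv2.imread(f"pics/{n}0.png");h=cv2.cvtColor(im,cv2.COLOR_BGR2HSV)
    m=np.zeros(im.shape[:2],np.uint8);r=roi
    thr=195 if n=="side" else 140
    g=(h[...,1]<60)&(h[...,2]>thr)
    m[r[0]:r[1],r[2]:r[3]]=g[r[0]:r[1],r[2]:r[3]]
    cs,_=cv2.findContours(m,cv2.RETR_EXTERNAL,cv2.CHAIN_APPROX_NONE);c=cv2.convexHull(max(cs,key=cv2.contourArea))
    W=np.array([ray(n,p[0],49)[:2] for p in c],np.float32)
    (cx,cy),s,a=cv2.minAreaRect(W);print(n,cx,cy,s,a,cv2.boxPoints(((cx,cy),s,a)))
# empty hole & tube mouths, top view
o=lambda x,y:(245+x/6-.4,190+y/6-.4)
print("hole",ray("top",o(165,160),49))
for u in((267,163),(475,178),(581,186)):print("tube",ray("top",o(*u),62))
E
```

```text
top 594.1194458007812 25.296310424804688 (205.02450561523438, 59.96796798706055) 85.55868530273438 [[556.2872  -74.58622]
 [616.075   -79.23002]
 [631.9517  125.17884]
 [572.1639  129.82263]]
side 595.0263061523438 24.68395233154297 (205.1399383544922, 57.96268081665039) 85.60816192626953 [[558.2756   -75.36554 ]
 [616.06805  -79.80414 ]
 [631.77704  124.733444]
 [573.98456  129.17204 ]]
hole [599.76876554  93.32091309  49.        ]
tube [597.39017658  58.46784221  62.        ]
tube [592.24523519  -8.93807857  62.        ]
tube [589.51309073 -43.22042047  62.        ]
```

```bash
cat >> h.py <<'E'
C=np.array([594.5,25.]);YB=np.array([.0772,.997]);XB=np.array([.997,-.0772])
def caps(ims):
    out={}
    for n,im in ims.items():
        h=cv2.cvtColor(im,cv2.COLOR_BGR2HSV);L=[]
        roi=(190,250,245,370) if n=="top" else (215,330,280,350)
        for lo,hi,name in(((5,140,140),(25,255,255),'o'),((100,140,60),(130,255,255),'b')):
            m=cv2.inRange(h,lo,hi);k=np.zeros_like(m);k[roi[0]:roi[1],roi[2]:roi[3]]=m[roi[0]:roi[1],roi[2]:roi[3]]
            N,l,st,ce=cv2.connectedComponentsWithStats(k)
            L+=[(name,st[i,4],st[i,:4],ce[i]) for i in range(1,N) if st[i,4]>8]
        out[n]=L
    return out
def tri(a,b):
    A=[];B=[]
    for n,p in(("side",a),("top",b)):
        c=ray(n,p,0);d=ray(n,p,500)-c;d/=np.linalg.norm(d);P=np.eye(3)-np.outer(d,d);A.append(P);B.append(P@c)
    X=np.linalg.solve(sum(A),sum(B));return X,np.linalg.norm(A[0]@X-B[0])
def tob(X):return np.array([(X[:2]-C)@XB,(X[:2]-C)@YB,X[2]])
E
python3 - <<'E'
from h import *
o=caps({n:cv2.imread(f"pics/{n}0.png") for n in("side","top")})
for n in o:
    for l in o[n]:print(n,*l)
for s in "ob":
    S=sorted([l[3] for l in o["side"] if l[0]==s],key=lambda c:-c[1]);T=sorted([l[3] for l in o["top"] if l[0]==s],key=lambda c:c[0])
    for a,b,y in zip(S,T,([0,-68] if s=="o" else [34,-34])):
        X,r=tri(a,b);t=tob(X);print(s,t.round(1),"res",r.round(1),"ang",np.arctan2(t[2]-67,y+13.5-t[1]).round(2))
E
```

```text
side o 57 [305 232  10  10] [309.57894737 236.96491228]
side o 83 [309 256   9  15] [313.13253012 263.24096386]
side b 43 [308 249   8   7] [311.41860465 251.90697674]
side b 34 [312 280   9   5] [315.52941176 282.23529412]
top o 79 [300 213  11  10] [304.83544304 217.64556962]
top o 38 [334 215   6  10] [336.5        219.76315789]
top b 30 [279 211   5  10] [281.2        215.43333333]
top b 28 [316 214   5   9] [317.64285714 218.28571429]
o [ 0.   1.8 76.1] res 0.4 ang 0.66
o [ -0.1 -58.9  78.8] res 0.2 ang 1.21
b [ 0.7 46.8 80.5] res 0.6 ang 1.52
b [  0.3 -22.9  79.4] res 0.5 ang 1.38
```

Request:
move_arm:
  moves:
    - [[0, 0, 0.115], [0, 0, 0], 1]
    - [[0, 0, 0.115], [0, 0, 0], 1]
    - [[0, 0, 0.115], [0, 0, 0], 1]
    - [[0, 0, 0.115], [0, 0, 0], 1]
    - [[0, 0, 0.115], [0, 0, 0], 1]
    - [[0, 0, 0.115], [0, 0, 0], 1]
    - [[0, 0, 0.115], [0, 0, 0], 1]
    - [[0, 0, 0.115], [0, 0, 0], 1]
    - [[0, 0, 0.115], [0, 0, 0], 1]
    - [[0, 0, 0.115], [0, 0, 0], 1]
    - [[0, 0, 0.115], [0, 0, 0], 1]
    - [[0, 0, 0.11], [0, 0, 0], 1]

```text
time_s: 1.1
tool_pos: [175.7, 625.5, 214.0]
eef_rot: [0.736, 0.677, -0.0, 0.0]
contact_force: [-1.6, -0.1, -0.4]
finger_gap: 14.1
```

Request:
move_arm:
  moves:
    - [[0, 0, 0], [-10, 10, 0], 1]
    - [[0, 0, 0], [-24, 24, 0], 1]
    - [[0, 0, 0], [-24, 24, 0], 1]
    - [[0, 0, 0], [-24, 24, 0], 1]
    - [[0, 0, 0], [-24, 24, 0], 1]
    - [[0, 0, 0], [-24, 24, 0], 1]
    - [[0, 0, 0], [-24, 24, 0], 1]
    - [[0, 0, 0], [-24, 24, 0], 1]
    - [[0, 0, 0], [-24, 24, 0], 1]
    - [[0, 0, 0], [-24, 24, 0], 1]
    - [[0, 0, 0], [-10, 10, 0], 1]
    - [[0, 0, 0], [0, 0, 0], 1]

```text
time_s: 2.1
tool_pos: [395.8, 367.2, 214.8]
eef_rot: [0.736, 0.677, -0.0, 0.001]
contact_force: [-0.3, -0.9, -0.2]
finger_gap: -0.0
```

```bash
cat >> h.py <<'E'
def st():
    from scipy.spatial.transform import Rotation as R
    s=arm.sense();M=R.from_quat(s["eef_rot"]).as_matrix()
    print("t",round(s["time_s"],2),"block",tob(s["tool_pos"]).round(1),"F",s["contact_force"].round(1),"gap",round(s["finger_gap"],1))
    B=np.array([[*YB,0],[*XB,0],[0,0,-1]]).T
    print("rotvec to target in tool",R.from_matrix(M.T@B).as_rotvec().round(4),"q",s["q"].round(2))
E
python3 -c "from h import *;st()"
```

```text
t 2.1 block [-224.5  325.9  214.8] F [-0.3 -0.9 -0.2] gap -0.0
rotvec to target in tool [ 0.0011  0.0012 -0.0057] q [-1.14  0.29  0.4   1.9  -0.13  0.99 -0.77]
```

Request:
move_arm:
  moves:
    - [[0, 0, 0], [-10, 9.5, 0], 1]
    - [[0, 0, 0], [-24, 23, 0], 1]
    - [[0, 0, 0], [-24, 23, 0], 1]
    - [[0, 0, 0], [-24, 23, 0], 1]
    - [[0, 0, 0], [-24, 23, 0], 1]
    - [[0, 0, 0], [-24, 23, 0], 1]
    - [[0, 0, 0], [-24, 23, 0], 1]
    - [[0, 0, 0], [-24, 23, 0], 1]
    - [[0, 0, 0], [-24, 23, 0], 1]
    - [[0, 0, 0], [-24, 23, 0], 1]
    - [[0, 0, 0], [-8, 8, 0], 1]
    - [[0, 0, -0.006], [0, 0, 0], 1]

```text
time_s: 3.1
tool_pos: [599.2, 118.5, 214.3]
eef_rot: [0.733, 0.68, -0.0, 0.001]
contact_force: [-1.0, 0.2, 0.9]
finger_gap: 0.3
```

```bash
python3 -c "from h import *;st()"
```

```text
t 3.1 block [ -2.5  93.6 214.3] F [-1.   0.2  0.9] gap 0.3
rotvec to target in tool [0.0003 0.0014 0.0027] q [-0.64  0.43  0.51  1.73 -0.23  1.05 -0.12]
```

Descend to about z = 80 behind cap 1.

Request:
move_arm:
  moves:
    - [[0, 0, 0.002], [0, 1.5, 10], 1]
    - [[0, 0, 0], [0, 0, 22], 1]
    - [[0, 0, 0], [0, 0, 25], 1]
    - [[0, 0, 0], [0, 0, 25], 1]
    - [[0, 0, 0], [0, 0, 25], 1]
    - [[0, 0, 0], [0, 0, 18], 1]
    - [[0, 0, 0], [0, 0, 8], 1]
    - [[0, 0, 0], [0, 0, 0], 1]
    - [[0, 0, 0], [0, 0, 0], 1]

```text
time_s: 3.85
tool_pos: [599.2, 122.7, 81.6]
eef_rot: [0.732, 0.681, -0.0, -0.0]
contact_force: [-0.3, 1.0, 0.9]
finger_gap: 0.2
```

Run:
```python
from h import *
st()
for n in("side","top"):
    im=arm.grab_frame(n)[:,:,::-1];cv2.imwrite(f"pics/{n}1.png",im)
    a=im[190:250,245:370] if n=="top" else im[200:330,270:360]
    cv2.imwrite(f"pics/{n}1z.png",cv2.resize(a,None,fx=4,fy=4,interpolation=cv2.INTER_CUBIC))
```

```text
t 3.85 block [-2.9 97.8 81.6] F [-0.3  1.   0.9] gap 0.2
rotvec to target in tool [-0.0006 -0.0004  0.0055] q [-0.58  0.59  0.44  1.82 -0.34  0.81 -0.04]
```

View pics/side1z.png

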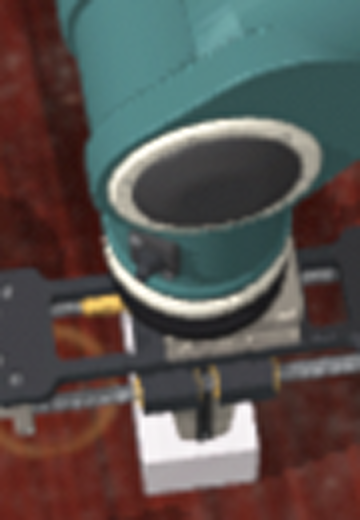

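View pics/top1.png

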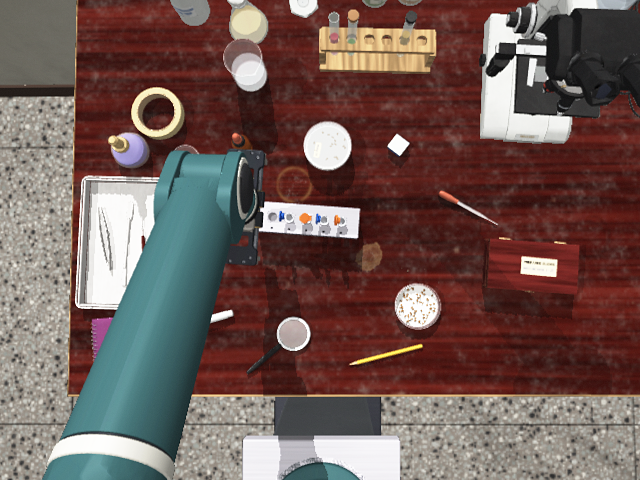

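Request:
move_arm:
  moves:
    - [[0, 0, 0.005], [-5, 1, 0.5], 1]
    - [[0, 0, 0], [-10, 2, 0.5], 1]
    - [[0, 0, 0], [-10, 0, 0], 1]
    - [[0, 0, 0], [-8, 0, 0], 1]
    - [[0, 0, 0], [-4, 0, 0], 1]
    - [[0, 0, 0], [-4, 0, 0], 1]
    - [[0, 0, 0], [-4, 0, 0], 1]
    - [[0, 0, 0], [-4, 0, 0], 1]
    - [[0, 0, 0], [0, 0, 0], 1]

```text
time_s: 4.7
tool_pos: [598.7, 71.2, 80.6]
eef_rot: [0.735, 0.678, -0.0, 0.0]
contact_force: [0.0, 0.4, -0.2]
finger_gap: 0.6
```

Run:
```python
from h import *
st()
im=arm.grab_frame("top")[:,:,::-1];cv2.imwrite(f"pics/top2.png",im)
a=im[190:250,245:370]
cv2.imwrite(f"pics/top2z.png",cv2.resize(a,None,fx=5,fy=5,interpolation=cv2.INTER_CUBIC))
```

```text
t 4.7 block [ 0.7 46.4 80.6] F [ 0.   0.4 -0.2] gap 0.6
rotvec to target in tool [-0.0002  0.0003 -0.0025] q [-0.51  0.58  0.44  1.84 -0.34  0.79  0.03]
```

View pics/top2z.png

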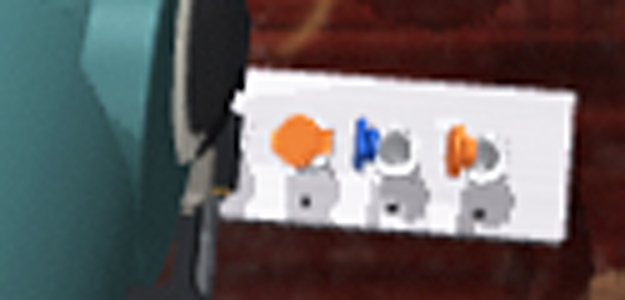

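Request:
move_arm:
  moves:
    - [[0, 0, 0], [-2.5, -0.5, 1], 1]
    - [[0, 0, 0], [-2.5, 0, 2], 1]
    - [[0, 0, 0], [-2.5, 0, 2], 1]
    - [[0, 0, 0], [-2.5, 0, 2], 1]
    - [[0, 0, 0], [0, 0, 2], 1]
    - [[0, 0, 0], [0, 0, 1], 1]
    - [[0, 0, 0], [0, 0, 0], 1]
    - [[0, 0, 0], [0, 0, 0], 1]

```text
time_s: 5.42
tool_pos: [597.5, 62.2, 70.4]
eef_rot: [0.735, 0.679, -0.0, -0.0]
contact_force: [-0.7, 0.1, -0.6]
finger_gap: 0.2
```

```bash
python3 -c "from h import *;st()"
```

```text
t 5.42 block [ 0.1 37.3 70.4] F [-0.7  0.1 -0.6] gap 0.2
rotvec to target in tool [-0.0003  0.0001 -0.0018] q [-0.49  0.59  0.44  1.85 -0.35  0.77  0.06]
```

Request:
move_arm:
  moves:
    - [[0, 0, 0], [-1, 0, 1], 1]
    - [[0, 0, 0], [0, 0, 1], 1]
    - [[0, 0, 0], [0, 0, 1], 1]
    - [[0, 0, 0], [0, 0, 0], 1]

```text
time_s: 5.75
tool_pos: [597.6, 61.3, 67.8]
eef_rot: [0.734, 0.679, 0.0, -0.0]
contact_force: [-0.7, 0.7, 3.0]
finger_gap: 0.3
```

```bash
python3 -c "from h import *;st()"
```

```text
t 5.75 block [ 0.3 36.5 67.8] F [-0.7  0.7  3. ] gap 0.3
rotvec to target in tool [ 0.0003 -0.0003 -0.0016] q [-0.49  0.6   0.44  1.85 -0.35  0.77  0.06]
```

Contact: 3 N at z = 67.8. Continuing.

Request:
move_arm:
  moves:
    - [[0, 0, 0], [0, 0, 1], 1]
    - [[0, 0, 0], [0, 0, 1], 1]
    - [[0, 0, 0], [0, 0, 0.5], 1]
    - [[0, 0, 0], [0, 0, 0], 1]

```text
time_s: 6.08
tool_pos: [597.7, 61.4, 65.6]
eef_rot: [0.734, 0.679, 0.0, -0.0]
contact_force: [-1.9, 0.9, 7.5]
finger_gap: 0.2
```

Request:
move_arm:
  moves:
    - [[0, 0, 0], [0, 0, 0.5], 1]
    - [[0, 0, 0], [0, 0, 0.5], 1]
    - [[0, 0, 0], [0, 0, 0], 1]

```text
time_s: 6.33
tool_pos: [597.7, 61.4, 65.5]
eef_rot: [0.734, 0.679, 0.0, -0.0]
contact_force: [-4.9, 0.7, 16.1]
finger_gap: 0.3
```

Request:
move_arm:
  moves:
    - [[0, 0, 0], [0, 0, -2], 1]
    - [[0, 0, 0], [0, 0, -5], 1]
    - [[0, 0, 0], [0, 0, -7], 1]
    - [[0, 0, 0], [0, 0, -4], 1]
    - [[0, 0, 0], [-6, 0, 0], 1]
    - [[0, 0, 0], [-6, 0, 0], 1]
    - [[0, 0, 0], [-5, 0, 0], 1]
    - [[0, 0, 0], [-4, 0, 0], 1]
    - [[0, 0, 0], [0, 0, 0], 1]

```text
time_s: 7.08
tool_pos: [595.6, 38.5, 81.9]
eef_rot: [0.735, 0.678, -0.0, 0.0]
contact_force: [0.1, -0.1, -0.2]
finger_gap: 0.6
```

Run:
```python
from h import *
st()
for n in("side","top"):
    im=arm.grab_frame(n)[:,:,::-1];cv2.imwrite(f"pics/{n}3.png",im)
a=im[190:250,245:370]
cv2.imwrite(f"pics/top3z.png",cv2.resize(a,None,fx=5,fy=5,interpolation=cv2.INTER_CUBIC))
```

```text
t 7.08 block [ 0.  13.5 81.9] F [ 0.1 -0.1 -0.2] gap 0.6
rotvec to target in tool [-0.0003  0.0007 -0.0039] q [-0.46  0.57  0.45  1.86 -0.34  0.79  0.09]
```

View pics/side3.png

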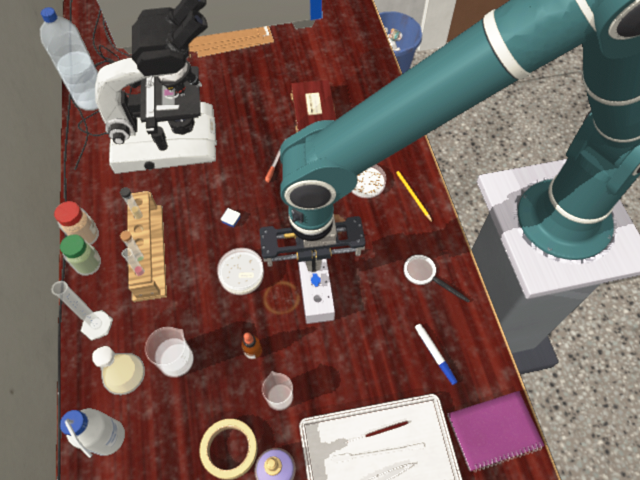

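View pics/top3z.png

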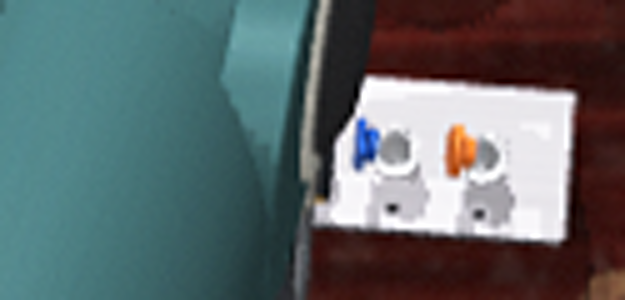

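Run:
```python
from h import *
o=caps({"side":cv2.imread("pics/side3.png")});print(o)
for z in(65,69):
    c=C+YB*33;print(z,proj("side",[*c,z]))
    c=C+YB*(47.5-29);print(' tab',z,proj("side",[*c,z]))
a=cv2.imread("pics/side3.png")[250:330,280:350];cv2.imwrite("pics/s3z.png",cv2.resize(a,None,fx=6,fy=6,interpolation=cv2.INTER_CUBIC))
```

```text
{'side': [('o', np.int32(31), array([285, 233,  10,   4], dtype=int32), array([289.41935484, 234.70967742])), ('b', np.int32(75), array([311, 274,   9,  12], dtype=int32), array([315.21333333, 279.50666667]))]}
65 [315.38713258 279.28363573]
 tab 65 [314.47902265 272.90986989]
69 [315.356416   278.45350653]
 tab 69 [314.44573252 272.06544861]
```

View pics/s3z.png

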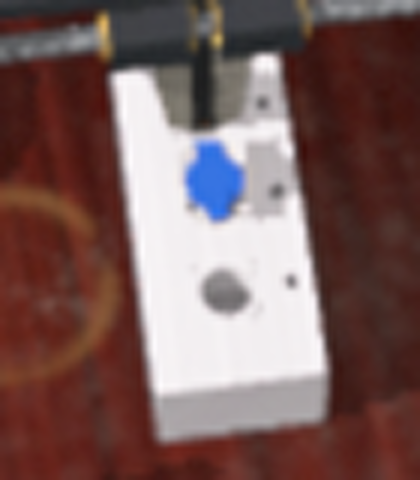

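Request:
move_arm:
  moves:
    - [[0, 0, 0], [-2.5, 0, 1], 1]
    - [[0, 0, 0], [-3, 0, 2], 1]
    - [[0, 0, 0], [-3, 0, 3], 1]
    - [[0, 0, 0], [-2.5, 0, 3], 1]
    - [[0, 0, 0], [0, 0, 2], 1]
    - [[0, 0, 0], [0, 0, 0], 1]
    - [[0, 0, 0], [0, 0, 0], 1]

```text
time_s: 7.77
tool_pos: [594.8, 29.1, 70.8]
eef_rot: [0.735, 0.679, -0.0, -0.0]
contact_force: [0.0, 0.1, 0.2]
finger_gap: 0.6
```

```bash
python3 -c "from h import *;st()"
```

```text
t 7.77 block [-0.   4.2 70.8] F [0.  0.1 0.2] gap 0.6
rotvec to target in tool [-0.0005  0.0002 -0.0019] q [-0.44  0.59  0.44  1.86 -0.35  0.77  0.11]
```

Cap 1 lies flat, centroid (315.2, 279.5), matching home height (65 mm → 279.3). Now press cap 2.

Request:
move_arm:
  moves:
    - [[0, 0, 0], [-2, 0, 1], 1]
    - [[0, 0, 0], [0, 0, 1], 1]
    - [[0, 0, 0], [0, 0, 1], 1]
    - [[0, 0, 0], [0, 0, 1], 1]
    - [[0, 0, 0], [0, 0, 1], 1]
    - [[0, 0, 0], [0, 0, 0], 1]

```text
time_s: 8.27
tool_pos: [594.9, 27.1, 66.2]
eef_rot: [0.735, 0.679, 0.0, 0.0]
contact_force: [-1.6, -1.3, 2.6]
finger_gap: 0.1
```

Request:
move_arm:
  moves:
    - [[0, 0, 0], [0, 0, 0.5], 1]
    - [[0, 0, 0], [0, 0, 0.5], 1]
    - [[0, 0, 0], [0, 0, 0], 1]

```text
time_s: 8.52
tool_pos: [595.0, 27.1, 65.6]
eef_rot: [0.735, 0.679, 0.0, 0.0]
contact_force: [-2.3, -0.3, 8.0]
finger_gap: 0.4
```

Request:
move_arm:
  moves:
    - [[0, 0, 0], [0, 0, 0.5], 1]
    - [[0, 0, 0], [0, 0, 0.5], 1]
    - [[0, 0, 0], [0, 0, 0], 1]

```text
time_s: 8.77
tool_pos: [595.0, 27.1, 65.6]
eef_rot: [0.735, 0.679, 0.0, -0.0]
contact_force: [-4.1, 0.1, 14.1]
finger_gap: 0.6
```

Request:
move_arm:
  moves:
    - [[0, 0, 0], [0, 0, -2], 1]
    - [[0, 0, 0], [0, 0, -5], 1]
    - [[0, 0, 0], [0, 0, -7], 1]
    - [[0, 0, 0], [0, 0, -3], 1]
    - [[0, 0, 0], [-5, 0, 0], 1]
    - [[0, 0, 0], [-5, 0, 0], 1]
    - [[0, 0, 0], [-5, 0, 0], 1]
    - [[0, 0, 0], [-5, 0, 0], 1]
    - [[0, 0, 0], [-3, 0, 0], 1]
    - [[0, 0, 0], [0, 0, 0], 1]

```text
time_s: 9.6
tool_pos: [592.8, 3.1, 81.0]
eef_rot: [0.735, 0.678, -0.0, 0.0]
contact_force: [-0.1, 0.8, -0.5]
finger_gap: 0.5
```

Run:
```python
from h import *
st()
im=arm.grab_frame("side")[:,:,::-1].copy();cv2.imwrite(f"pics/side4.png",im)
print(caps({"side":im}));print(proj("side",[*(C-YB),65]),proj("side",[*(C-YB),69]))
a=im[220:330,280:350];cv2.imwrite("pics/s4z.png",cv2.resize(a,None,fx=5,fy=5,interpolation=cv2.INTER_CUBIC))
```

```text
t 9.6 block [ -0. -22.  81.] F [-0.1  0.8 -0.5] gap 0.5
rotvec to target in tool [-0.0003  0.0005 -0.0033] q [-0.4   0.57  0.45  1.87 -0.34  0.78  0.15]
{'side': [('o', np.int32(33), array([283, 217,  11,   4], dtype=int32), array([287.84848485, 218.54545455])), ('o', np.int32(78), array([309, 259,   9,  13], dtype=int32), array([313.        , 264.83333333])), ('b', np.int32(75), array([311, 274,   9,  12], dtype=int32), array([315.21333333, 279.50666667]))]}
[313.27514713 264.46020926] [313.23849782 263.59720979]
```

View pics/s4z.png

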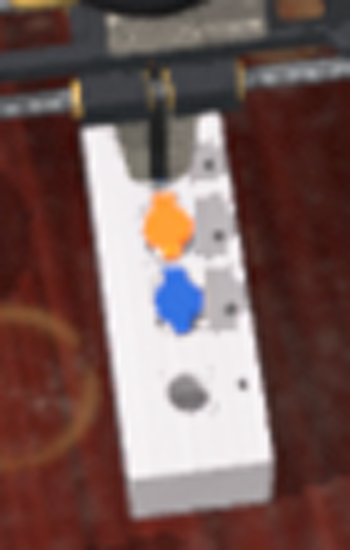

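Caps 1 and 2 lie flat at (315, 279.5) and (313, 264.8), both consistent with 65 mm. Fold cap 3 (target centre y ≈ −32).

Request:
move_arm:
  moves:
    - [[0, 0, 0], [-2.5, 0, 1], 1]
    - [[0, 0, 0], [-2.5, 0, 2], 1]
    - [[0, 0, 0], [-2.5, 0, 3], 1]
    - [[0, 0, 0], [-2.5, 0, 3], 1]
    - [[0, 0, 0], [0, 0, 1], 1]
    - [[0, 0, 0], [0, 0, 0], 1]
    - [[0, 0, 0], [0, 0, 0], 1]

```text
time_s: 10.23
tool_pos: [592.1, -5.8, 70.9]
eef_rot: [0.735, 0.679, -0.0, -0.0]
contact_force: [-0.1, -0.5, -0.4]
finger_gap: 0.4
```

Request:
move_arm:
  moves:
    - [[0, 0, 0], [-1, 0, 1], 1]
    - [[0, 0, 0], [0, 0, 1], 1]
    - [[0, 0, 0], [0, 0, 1], 1]
    - [[0, 0, 0], [0, 0, 1], 1]
    - [[0, 0, 0], [0, 0, 0.5], 1]
    - [[0, 0, 0], [0, 0, 0], 1]

```text
time_s: 10.73
tool_pos: [592.3, -6.6, 66.7]
eef_rot: [0.735, 0.679, 0.0, 0.0]
contact_force: [-0.7, -0.0, 3.1]
finger_gap: 0.7
```

```bash
python3 -c "from h import *;st()"
```

```text
t 10.73 block [  0.2 -31.7  66.7] F [-0.7 -0.   3.1] gap 0.7
rotvec to target in tool [ 0.0004 -0.     -0.0018] q [-0.38  0.59  0.44  1.88 -0.35  0.76  0.18]
```

Request:
move_arm:
  moves:
    - [[0, 0, 0], [0, 0, 0.5], 1]
    - [[0, 0, 0], [0, 0, 0.5], 1]
    - [[0, 0, 0], [0, 0, 0.5], 1]
    - [[0, 0, 0], [0, 0, 0], 1]

```text
time_s: 11.07
tool_pos: [592.3, -6.6, 65.6]
eef_rot: [0.735, 0.679, 0.0, -0.0]
contact_force: [-2.9, 0.2, 7.6]
finger_gap: 0.3
```

Request:
move_arm:
  moves:
    - [[0, 0, 0], [0, 0, 0.5], 1]
    - [[0, 0, 0], [0, 0, 0.5], 1]
    - [[0, 0, 0], [0, 0, 0], 1]

```text
time_s: 11.32
tool_pos: [592.3, -6.6, 65.6]
eef_rot: [0.735, 0.679, 0.0, -0.0]
contact_force: [-5.1, 0.2, 15.1]
finger_gap: 0.2
```

Home. On to cap 4 (hinge at y = −54.5).

Request:
move_arm:
  moves:
    - [[0, 0, 0], [0, 0, -2], 1]
    - [[0, 0, 0], [0, 0, -5], 1]
    - [[0, 0, 0], [0, 0, -7], 1]
    - [[0, 0, 0], [0, 0, -3], 1]
    - [[0, 0, 0], [-5, 0, 0], 1]
    - [[0, 0, 0], [-5, 0, 0], 1]
    - [[0, 0, 0], [-5, 0, 0], 1]
    - [[0, 0, 0], [-5, 0, 0], 1]
    - [[0, 0, 0], [-3, 0, 0], 1]
    - [[0, 0, 0], [0, 0, 0], 1]

```text
time_s: 12.15
tool_pos: [590.1, -30.8, 81.0]
eef_rot: [0.735, 0.678, -0.0, 0.0]
contact_force: [0.0, -0.1, -0.6]
finger_gap: 0.2
```

Run:
```python
from h import *
st()
im=arm.grab_frame("side")[:,:,::-1].copy();cv2.imwrite(f"pics/side5.png",im)
for l in caps({"side":im})["side"]:print(l)
print(proj("side",[*(C-YB*35),65]),proj("side",[*(C-YB*35),69]))
```

```text
t 12.15 block [ -0.1 -56.   81. ] F [ 0.  -0.1 -0.6] gap 0.2
rotvec to target in tool [-0.0003  0.0005 -0.0033] q [-0.35  0.56  0.45  1.87 -0.34  0.78  0.21]
('o', np.int32(78), array([309, 259,   9,  13], dtype=int32), array([313.        , 264.83333333]))
('b', np.int32(69), array([307, 245,   9,  12], dtype=int32), array([311.04347826, 250.37681159]))
('b', np.int32(75), array([311, 274,   9,  12], dtype=int32), array([315.21333333, 279.50666667]))
[311.22241656 250.05267594] [311.18017769 249.15896812]
```

Request:
move_arm:
  moves:
    - [[0, 0, 0], [-2.5, 0, 1], 1]
    - [[0, 0, 0], [-2.5, 0, 2], 1]
    - [[0, 0, 0], [-2.5, 0, 3], 1]
    - [[0, 0, 0], [-2.5, 0, 3], 1]
    - [[0, 0, 0], [0, 0, 1], 1]
    - [[0, 0, 0], [0, 0, 0], 1]
    - [[0, 0, 0], [0, 0, 0], 1]

```text
time_s: 12.78
tool_pos: [589.4, -39.7, 70.9]
eef_rot: [0.735, 0.679, -0.0, -0.0]
contact_force: [0.5, 0.9, 0.1]
finger_gap: 0.1
```

```bash
python3 -c "from h import *;st()"
```

```text
t 12.78 block [ -0.1 -64.9  70.9] F [0.5 0.9 0.1] gap 0.1
rotvec to target in tool [-0.0004  0.0002 -0.0019] q [-0.33  0.58  0.44  1.88 -0.35  0.76  0.23]
```

Request:
move_arm:
  moves:
    - [[0, 0, 0], [-1, 0, 1], 1]
    - [[0, 0, 0], [0, 0, 1], 1]
    - [[0, 0, 0], [0, 0, 1], 1]
    - [[0, 0, 0], [0, 0, 1], 1]
    - [[0, 0, 0], [0, 0, 0.5], 1]
    - [[0, 0, 0], [0, 0, 0], 1]

```text
time_s: 13.28
tool_pos: [589.6, -40.5, 66.7]
eef_rot: [0.735, 0.679, 0.0, 0.0]
contact_force: [-0.4, 0.5, 3.5]
finger_gap: 0.2
```

Request:
move_arm:
  moves:
    - [[0, 0, 0], [0, 0, 0.5], 1]
    - [[0, 0, 0], [0, 0, 0.5], 1]
    - [[0, 0, 0], [0, 0, 0.5], 1]
    - [[0, 0, 0], [0, 0, 0], 1]

```text
time_s: 13.62
tool_pos: [589.6, -40.5, 65.6]
eef_rot: [0.735, 0.679, 0.0, 0.0]
contact_force: [-2.3, 0.4, 8.9]
finger_gap: 0.3
```

Request:
move_arm:
  moves:
    - [[0, 0, 0], [0, 0, 0.5], 1]
    - [[0, 0, 0], [0, 0, 0.5], 1]
    - [[0, 0, 0], [0, 0, 0], 1]

```text
time_s: 13.87
tool_pos: [589.6, -40.5, 65.5]
eef_rot: [0.735, 0.679, 0.0, -0.0]
contact_force: [-4.9, 1.0, 14.6]
finger_gap: 0.4
```

Request:
move_arm:
  moves:
    - [[0, 0, 0], [0, 0, -2], 1]
    - [[0, 0, 0], [0, 0, -8], 1]
    - [[0, 0, 0], [0, 0, -20], 1]
    - [[0, 0, 0], [0, 0, -25], 1]
    - [[0, 0, 0], [0, 0, -25], 1]
    - [[0, 0, 0], [0, 0, -25], 1]
    - [[0, 0, 0], [-15, 0, -20], 1]
    - [[0, 0, 0], [-25, 0, -10], 1]
    - [[0, 0, 0], [-25, 0, 0], 1]
    - [[0, 0, 0], [-25, 0, 0], 1]
    - [[0, 0, 0], [-15, 0, 0], 1]
    - [[0, 0, 0], [0, 0, 0], 1]

```text
time_s: 14.87
tool_pos: [580.2, -149.6, 199.5]
eef_rot: [0.737, 0.676, -0.001, 0.001]
contact_force: [0.2, -0.0, -1.2]
finger_gap: 0.7
```

Run:
```python
from h import *
st()
ims={}
for n in("side","top"):
    ims[n]=arm.grab_frame(n)[:,:,::-1].copy();cv2.imwrite(f"pics/{n}6.png",ims[n])
o=caps(ims)
for n in o:
    for l in o[n]:print(n,l[0],l[1],l[3])
for y in(33,-1,-35,-69):print(y,[proj(n,[*(C+YB*y),z]).round(1) for n in("side","top") for z in(65,69)])
a=ims["side"][215:330,280:350];b=ims["top"][190:250,245:370]
cv2.imwrite("pics/s6z.png",cv2.resize(a,None,fx=5,fy=5,interpolation=cv2.INTER_CUBIC))
cv2.imwrite("pics/t6z.png",cv2.resize(b,None,fx=5,fy=5,interpolation=cv2.INTER_CUBIC))
```

```text
t 14.87 block [  -0.8 -175.2  199.5] F [ 0.2 -0.  -1.2] gap 0.7
rotvec to target in tool [ 0.0004  0.0022 -0.0077] q [-0.22  0.43  0.55  1.78 -0.26  1.01  0.34]
side o 73 [308.98630137 236.39726027]
side o 78 [313.         264.83333333]
side b 69 [311.04347826 250.37681159]
side b 75 [315.21333333 279.50666667]
top o 92 [306.5        218.30434783]
top o 90 [341.47777778 221.05555556]
top b 93 [289.22580645 217.13978495]
top b 96 [324.19791667 219.75      ]
33 [array([315.4, 279.3]), array([315.4, 278.5]), array([289.2, 216.8]), array([289. , 216.6])]
-1 [array([313.3, 264.5]), array([313.2, 263.6]), array([306.7, 218.1]), array([306.6, 217.9])]
-35 [array([311.2, 250.1]), array([311.2, 249.2]), array([324.2, 219.4]), array([324.2, 219.2])]
-69 [array([309.2, 236. ]), array([309.2, 235.1]), array([341.7, 220.6]), array([341.8, 220.5])]
```

View pics/side6.png

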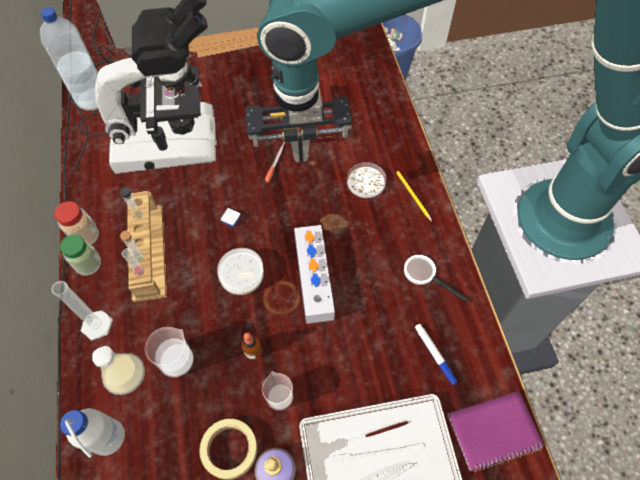

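View pics/top6.png

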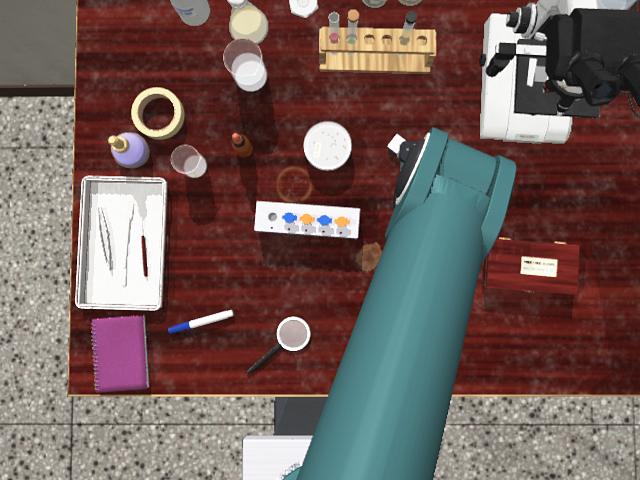

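View pics/s6z.png

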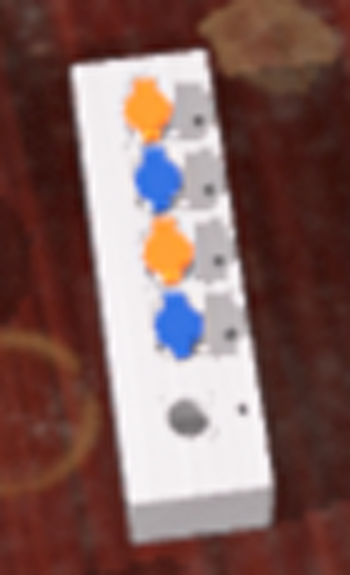

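All four caps lie flat, at side-view rows 236, 250, 265 and 280, and the block has not moved. Handing in.

```bash
python3 -c "
from plant import arm
print(arm.close_job())"
```

```text
the job is handed in; nothing more can be done
None
```

All four caps are tipped over and pressed home, worked in order from cap 1 at the empty-hole end to cap 4. I used the closed fingertips, and the job took about 15 s.

**Pressing:** each cap started to yield at about 3 N. It then stopped firm with the measured fingertip height at 65.5–65.6 mm. A further 1 mm of commanded travel gave almost no movement, and the force rose to 14–16 N.

**Last pictures:** in the side view all four caps lie flat, within about half a pixel of where a cap at 65 mm should appear and further from 69 mm. In the top view the block is in its place and the other things look undisturbed, but the arm hides part of the table, and I only checked the other things by eye.

**Disagreement:** the measured stop is about 0.5 mm above the nominal 65 mm. It was the same on all four caps and completely firm, so I took it as a measurement offset rather than a plug still standing proud.

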